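Make up a staining kit and a specimen kit on the laboratory bench

TASK

Make up two kits from the stock, everything upright and flat on its floor: in the tray with the divider, the dropper bottle in the bay at the tab end and the square glass staining block in the other bay; in the tray without a divider, the glass dish at the tab end with the slender vial standing in it, and the squat sample pot in the other half. Put the dish in the tray and let go of it before you stand the vial in it. Tip nothing over on the way, and leave the wash bottle, the big jar and the brass weight where they stand.

Things in the scene. Friction and masses are not known exactly. Their poses are not given: they have to be found in the camera images.
- divided_tray: Tray, blue floor and aluminium walls, WITH a divider: 156 (x) by 92 (y) by 12 mm high, floor 4 mm, walls 5 mm. A 22 x 34 mm tab sticks out of one end at rim height. The 5 mm divider at x = 0, as high as the rim, makes two bays 70.5 by 82 mm, centred 38 mm either side of the origin. Fixed, turned any way round. Origin: centre of the underside; x along its length towards the tab, z up.
- plain_tray: Tray of the same make and outer shape with the same tab (156 x 92 x 12 mm, floor 4 mm, walls 5 mm) but WITHOUT a divider: one space 146 (x) by 82 mm (y). Fixed, turned any way round. Origin: centre of the underside; x along its length towards the tab, z up.
- dropper_mid (a point): Dropper bottle, amber glass: round body 34 mm across and 52 mm high, shoulder up to a 25 mm black collar at 60 mm, small rubber bulb on top; 84 mm high in all, standing on the bench, about 70 g. This point is on its axis, half-way up; z up.
- block_mid (a point): Staining block: square block of greenish glass, 40 x 40 mm, 24 mm high, with a round well 26 mm wide and 12 mm deep in its top, about 80 g. This point is at its centre, half-way up; x and y are square to its sides, z up.
- dish_mid (a point): Glass crystallising dish, open and round with straight walls: 58 mm outside, 52 mm inside, 26 mm high, base 5 mm thick, about 60 g. This point is on its axis, half-way up; z up.
- vial_mid (a point): Specimen vial, slender and round: clear plastic 24 mm across with a brownish specimen, black screw cap 26 mm across from 50 mm up; 64 mm high in all, about 30 g, upright. This point is on its axis, half-way up; z up.
- pot_mid (a point): Sample pot, squat and round: white plastic 40 mm across with a black lid 42 mm across over its upper 12 mm; 36 mm high in all, about 45 g, upright. This point is on its axis, half-way up; z up.
- wash_mid (a point): Bystander: white wash bottle, 52 mm across, red cap and bent spout reaching 40 mm to one side, 153 mm high in all, loose. This point is on its axis 60 mm up.
- jar_mid (a point): Bystander: big amber glass jar with a white lid, 56 mm across and 71 mm high, loose. This point is on its axis, half-way up; z up.
- weight_mid (a point): Bystander: brass balance weight with a knob on top, 36 mm across and 48 mm high, loose. This point is on its axis, half-way up; z up.
Mind the look-alikes: they are no part of the job. Leave any blue look-alike of the part that bears vial_mid alone.

How it is judged (in metres and radians):
On the way, in this order (a step that is already met when the one before it is completed fails the run):
1. the dish stands in the tab half of the undivided tray, let go, without the vial in it (x of dish_mid in the frame of plain_tray between 0.015 and 0.075 m and y of dish_mid in the frame of plain_tray between -0.04 and 0.04 m and z of dish_mid in the frame of plain_tray between 0.012 and 0.022 m and angle between dish_mid's own z axis and vertical below 0.12 rad and contact force between the fingers and dish below 0.05 N and linear speed of dish below 0.02 m/s and angular speed of dish below 0.2 rad/s and not (horizontal distance between vial_mid and dish_mid below 0.0145 m)), for 0.2 s.
2. the vial stands upright inside the dish in that tray, let go (horizontal distance between vial_mid and dish_mid below 0.0145 m and x of vial_mid in the frame of plain_tray between 0 and 0.08 m and y of vial_mid in the frame of plain_tray between -0.04 and 0.04 m and z of vial_mid in the frame of plain_tray between 0.036 and 0.046 m and angle between each of vial_mid, dish_mid's own z axis and vertical below 0.12 rad and x of dish_mid in the frame of plain_tray between 0.015 and 0.075 m and y of dish_mid in the frame of plain_tray between -0.04 and 0.04 m and z of dish_mid in the frame of plain_tray between 0.012 and 0.022 m and contact force between the fingers and vial below 0.05 N and linear speed of vial below 0.02 m/s and angular speed of vial below 0.2 rad/s), for 0.2 s.
At the end, for the whole second after the job is handed in: Divided tray: dropper bottle in the tab bay, block in the other. Plain tray: dish centre 15 mm or more towards the tab, vial standing in it, pot centre 12 mm or more away from the tab. All flat (height within 5 mm, tilt under 7 degrees), let go, at rest (all of step 2 and x of pot_mid in the frame of plain_tray between -0.075 and -0.012 m and y of pot_mid in the frame of plain_tray between -0.04 and 0.04 m and z of pot_mid in the frame of plain_tray between 0.017 and 0.027 m and angle between each of pot_mid, dropper_mid, block_mid's own z axis and vertical below 0.12 rad and x of dropper_mid in the frame of divided_tray between 0 and 0.075 m and y of dropper_mid in the frame of divided_tray between -0.04 and 0.04 m and z of dropper_mid in the frame of divided_tray between 0.041 and 0.051 m and x of block_mid in the frame of divided_tray between -0.075 and 0 m and y of block_mid in the frame of divided_tray between -0.04 and 0.04 m and z of block_mid in the frame of divided_tray between 0.011 and 0.021 m and contact force between the fingers and dropper below 0.05 N and linear speed of each of dropper, block, dish, pot below 0.02 m/s and angular speed of each of dropper, block, dish, pot below 0.2 rad/s and contact force between the fingers and block below 0.05 N and contact force between the fingers and dish below 0.05 N and contact force between the fingers and pot below 0.05 N); the robot touches nothing.
It fails at once if one of the kit's things is tipped over (more than about 45 degrees) (angle between any of dropper_mid, block_mid, dish_mid, vial_mid, pot_mid's own z axis and vertical above 0.8 rad).
It fails at once if the wash bottle is shifted by more than 30 mm or knocked over (distance of wash_mid from where it was at the start of the episode above 0.03 m).
It fails at once if the big jar is shifted by more than 30 mm or knocked over (distance of jar_mid from where it was at the start of the episode above 0.03 m).
It fails at once if the brass weight is shifted by more than 30 mm or knocked over (distance of weight_mid from where it was at the start of the episode above 0.03 m).
It also fails if it takes over 128 s, if anything falls off the work surface, if the arm or the gripper's body presses on something with over 40 N, if the wrist force passes 120 N, or if a joint passes its speed limit or range.

ROBOT

A 6-joint arm with a two-finger parallel gripper is mounted at the origin on the work surface. World frame = base frame: x ahead of the robot, y to its left, z up, the work surface at z = 0. Lengths are in mm, angles in rad, forces in N, time in s.
With the tool pointing down it reaches from about 275 to 850 mm from the base axis. Payload 5.2 kg.
Tool frame: the origin (TCP) lies at the very end of the fingers, on their centre line; the grasp point (between the pads) lies 19 mm behind it; z points along the fingers, y is the line along which they close (so a half turn about z gives the same grasp; the last joint's range is limited). The gripper opens to 85 mm and grips with 20 to 120 N. Pads are 22 mm wide; open, the fingers measure 114 mm over their backs; the gripper's body (76 mm by 85 mm) begins 54 mm behind the grasp point. The pads swing forward as they close: fully open they stand 13 mm farther back than shut.
Start: joints at [0.911, 0.259, 1.535, -0, 1.348, -0.203], TCP at [242.573, 493.623, 231.31] pointing down, gripper open.
Joint ranges: [-3.14, 3.14], [-0.91, 2.08], [0.19, 2.58], [-1.22, 4.36], [0.22, 2.71], [-3.12, 3.12]. Speed limits (rad/s): [2.57, 2.57, 3.14, 3.14, 3.14, 3.14].

INTERFACE

Orientations are given as a unit quaternion [x, y, z, w].
In Python, from rig import telemetry, grab_frame, get_calibration, r, models gives the robot as it stands.
- The arm moves only by the tool carry_out, never from a script. Its argument "increments" is one flat list of numbers, 7 for each row, row after row: the shift along the tool's x, y, z in mm, then the turn, a rotation vector about the tool's x, y, z in degrees, then the gripper's target within -1 to 1 (fully open at 1, half-way at 0, shut at -1). In form: [x, y, z, wx, wy, wz, fingers, x, y, z, wx, wy, wz, fingers, ...]. A call has exactly 10 rows; each row is the pose to reach, as a shift and turn from the pose commanded when the call began, along the tool's axes at that moment; what a row does not reach only later rows make up. A row lasts 1/10 s, in which the tool goes at most 50 mm and 8.59 degrees, less where a joint would pass 70% of its speed; a pose out of reach is approached as far as the arm can. A call with a gripper value outside its range is refused whole. The fingers move at their own pace and stop on an object; "newtons" is the grip in N (left out, the last holds). Time passes only in rows, so rows that repeat a pose let the fingers close, or fill a call up. It gives the time, the measured TCP pose, the force, the opening and the grip force at its end, in the units of the state.
- telemetry.get_obs(): the state, without advancing time (a new reading comes with each control period).
- grab_frame(name): name is "scene" or "side" or "wrist"; returns the picture (384x512x3 uint8, red, green, blue); there is no depth.
- get_calibration(name): a dict with "mtx" (3x3 intrinsics, pixels), "R" (3x3) and "t" (3): a world point X has camera coordinates R X + t. Camera axes: x right, y down, z forward; pixel columns grow to the right and rows downward; lengths in mm; the calibration is good to about 2 mm. A picture is of the moment at which its call begins: read the wrist's pose just before it. get_calibration takes no time and is no camera call; for the wrist camera it gives the pose at the moment of the call.
- r.finish_job(): hands the job in; it is judged then, once.
Trained networks look in the newest picture that a camera, given by its name, has taken for a name from the list of things; names that differ only in an ending like _2 or _b are one class to them, and where a whole thing is asked for, a point or a joint stands for the part that bears it (a point fixed in the world has none). Each returns a list of dicts, best first, with "p" (0 to 1); they miss things now and then, are a little off and sometimes report something else, mostly with a low value. They report only what shows in the picture. A call takes as long as a camera call. They do not tell look-alikes from the thing itself.
- models.look_for(camera, target): "point" ([column, row] in pixels, amid what is visible of it).
- models.mark_of(camera, target): "point" ([column, row] in pixels: a listed point, or the origin of a listed thing).
The state is a dict: "time": time; "joint_positions": joint angles; "dq": joint speeds; "tau": joint torques, N m; "tool_pos": TCP position; "orientation": TCP orientation; "contact_force": force on the tool from outside, world axes, zero at the start; "wrist_torque": the same for the moment, N m; "width": finger opening in mm; "grasp_force": force on a finger pad.
Only numpy, scipy, OpenCV 4.12 (cv2) and the standard library are available. Lean on these libraries where they do the work, as an engineer would, in place of code of your own. Each camera call takes 0.05 s, during which the arm holds its last target. There are 200 camera calls.

## Working session

There is one attempt and no reset: what is moved stays moved. The work goes in short steps, Python scripts to look and compute and a tool call to move; the robot and the scene stay as the last step left them, time stands still between calls to the robot, and variables do not carry over. Pictures are saved under pics/ and viewed, at most 14 in all, crops included, and the job is handed in when it is done.

Besides the shell and the picture viewer there is one more tool, called after "Request:" as name(argument=value, ...) on one line, values as JSON. carry_out: Moves the arm, as the interface text tells. Its arguments: {"type":"object","properties":{"increments":{"type":"array"},"newtons":{"type":"number"}},"required":["increments"]}

```bash
mkdir -p pics; ls
cat > h.py <<'E'
import numpy as np, cv2
from rig import telemetry, grab_frame, get_calibration, r, models
def snap(cam,fn):
    im=grab_frame(cam); cv2.imwrite('pics/'+fn,cv2.cvtColor(im,cv2.COLOR_RGB2BGR)); return im
def ray(cam,px,c=None):
    c=c or get_calibration(cam); K=np.array(c['mtx']);R=np.array(c['R']);t=np.array(c['t']).ravel()
    return -R.T@t, R.T@np.linalg.solve(K,[px[0],px[1],1.])
def onz(cam,px,z,c=None):
    o,d=ray(cam,px,c); return o+d*(z-o[2])/d[2]
def proj(cam,X,c=None):
    c=c or get_calibration(cam); p=np.array(c['mtx'])@(np.array(c['R'])@np.array(X,float)+np.array(c['t']).ravel()); return p[:2]/p[2]
Z=dict(divided_tray=0,plain_tray=0,dropper_mid=42,block_mid=12,dish_mid=13,vial_mid=32,pot_mid=18,wash_mid=60,jar_mid=35.5,weight_mid=24)
E
python3 - <<'E'
from h import *
for cam in ['scene','side']:
    snap(cam,cam+'0.png')
    for n in Z:
        print(cam,n,[(np.round(d['point']).astype(int).tolist(),round(d['p'],2),np.round(onz(cam,d['point'],Z[n])[:2]).tolist()) for d in models.mark_of(cam,n)[:4]])
c=get_calibration('wrist');print(c);print(telemetry.get_obs())
E
```

```text
pics
scene divided_tray [([238, 106], 0.73, [478.0, -284.0])]
scene plain_tray [([366, 292], 0.82, [489.0, 290.0]), ([270, 159], 0.62, [492.0, -92.0])]
scene dropper_mid [([220, 162], 0.7, [613.0, -109.0]), ([262, 196], 0.5, [572.0, 16.0]), ([270, 160], 0.26, [509.0, -61.0])]
scene block_mid [([269, 157], 0.86, [495.0, -90.0])]
scene dish_mid [([311, 176], 0.8, [437.0, 4.0])]
scene vial_mid [([352, 223], 0.83, [438.0, 159.0]), ([314, 216], 0.81, [499.0, 107.0]), ([264, 242], 0.6, [619.0, 111.0]), ([344, 199], 0.57, [418.0, 103.0])]
scene pot_mid [([265, 194], 0.62, [556.0, 1.0])]
scene wash_mid [([269, 282], 0.87, [661.0, 202.0])]
scene jar_mid [([212, 210], 0.88, [682.0, -6.0])]
scene weight_mid [([264, 246], 0.83, [623.0, 116.0])]
side divided_tray [([307, 214], 0.67, [651.0, -85.0])]
side plain_tray [([316, 309], 0.3, [485.0, -274.0])]
side dropper_mid [([307, 213], 0.66, [623.0, -109.0])]
side block_mid [([260, 245], 0.84, [501.0, -91.0]), ([295, 181], 0.7, [701.0, 7.0])]
side dish_mid [([211, 238], 0.95, [431.0, -6.0]), ([233, 137], 0.43, [699.0, 255.0])]
side vial_mid [([208, 1
[... 748 characters left out ...]
'time': 1.1, 'joint_positions': array([ 9.11189898e-01,  2.58617231e-01,  1.53501399e+00, -2.07651431e-06,
        1.34800991e+00, -2.02803036e-01]), 'dq': array([0.00143752, 0.00041272, 0.00130221, 0.00102423, 0.0004476 ,
       0.00067218]), 'tau': array([ 1.93354725e-03, -4.45931625e+01, -2.90892649e+01, -1.34104394e-04,
        5.52917154e-04,  8.01750559e-06]), 'tool_pos': array([242.57230959, 493.61151461, 231.29483326]), 'orientation': array([ 2.26420795e-01,  9.74029580e-01, -2.24407609e-05, -9.20992346e-06]), 'contact_force': array([ 0.96341207, -0.58013076,  0.55581232]), 'wrist_torque': array([ 0.01768589,  0.01366354, -0.01236649]), 'grasp_force': 0.0, 'width': 85.36410739557145}
```

View pics/scene0.png

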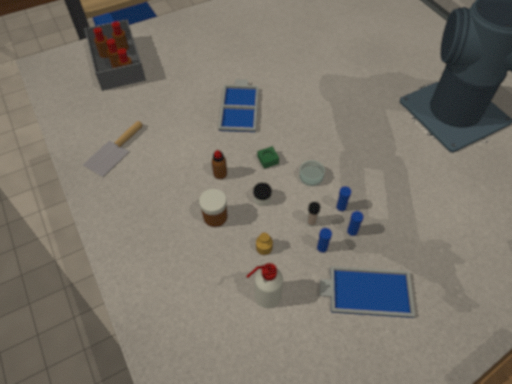

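View pics/side0.png

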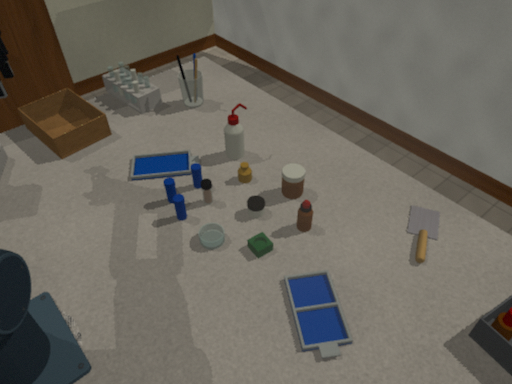

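The blue cylinders at scene (344,199), (355,223) and (324,240) are the vial's look-alikes. The real vial, with a black cap and brownish body, is at (314,213). The plain tray's tab points to +x at (325,289), and the divided tray's tab points away at side (328,349). Next I'll check this with the wrist camera over the cluster.

```bash
cat >> h.py <<'E'
from scipy.spatial.transform import Rotation as Ro
def down(yaw):  # yaw: world heading (deg) of tool x, tool pointing down
    a=np.radians(yaw); x=np.array([np.cos(a),np.sin(a),0]); z=np.array([0,0,-1.]); return Ro.from_matrix(np.c_[x,np.cross(z,x),z])
def inc(P,yaw,p0=None,q0=None):
    s=telemetry.get_obs(); R0=Ro.from_quat(s['orientation'] if q0 is None else q0); p0=s['tool_pos'] if p0 is None else p0
    return np.round(np.r_[R0.inv().apply(np.array(P)-p0),np.degrees((R0.inv()*down(yaw)).as_rotvec())],1).tolist()
E
python3 - <<'E'
from h import *
c=get_calibration('wrist');C=-c['R'].T@c['t'];s=telemetry.get_obs()
print(Ro.from_quat(s['orientation']).inv().apply(C-s['tool_pos']))
print(inc([430,80,330],180))
im=cv2.imread('pics/scene0.png')[135:310,200:430];cv2.imwrite('pics/crop.png',cv2.resize(im,None,fx=3.4,fy=3.4,interpolation=2))
E
```

```text
[  68.40560807    0.61416875 -143.00087086]
[-350.6, -288.5, -98.7, -0.0, -0.0, -26.2]
```

View pics/crop.png

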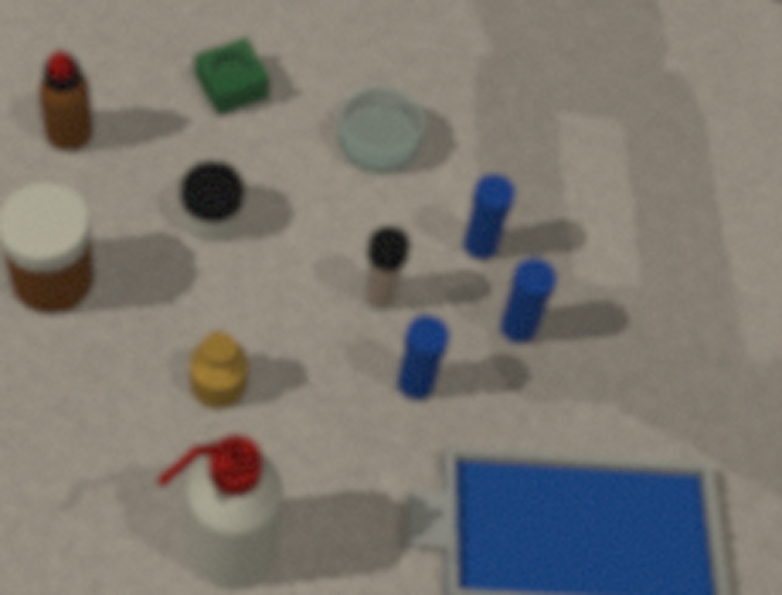

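The crop shows the real vial with its black cap and brown body at crop (385,265), which is scene (314,213). Three plain blue cylinders stand around it. I'll move to an overview pose.

Run:
```python
from h import *
print(inc([460,20,330],180))
```

```text
[-404.0, -329.2, -98.7, -0.0, -0.0, -26.2]
```

Request:
carry_out(increments=[-50,-40,-50,0,0,-4,1,-90,-74,-98.7,0,0,-8,1,-130,-105,-98.7,0,0,-12,1,-170,-138,-98.7,0,0,-16,1,-210,-170,-98.7,0,0,-20,1,-250,-203,-98.7,0,0,-24,1,-290,-236,-98.7,0,0,-26.2,1,-330,-268,-98.7,0,0,-26.2,1,-370,-300,-98.7,0,0,-26.2,1,-404,-329.2,-98.7,0,0,-26.2,1])

```text
time: 2.1
tool_pos: [440.5, 62.3, 330.3]
orientation: [-0.0, 1.0, 0.0, 0.001]
contact_force: [1.0, 0.2, -0.4]
width: 85.4
grasp_force: 0.0
```

Request:
carry_out(increments=[0,0,0,0,0,0,1,0,0,0,0,0,0,1,0,0,0,0,0,0,1,0,0,0,0,0,0,1,0,0,0,0,0,0,1,0,0,0,0,0,0,1,0,0,0,0,0,0,1,0,0,0,0,0,0,1,0,0,0,0,0,0,1,0,0,0,0,0,0,1])

```text
time: 3.1
tool_pos: [440.1, 64.3, 329.8]
orientation: [-0.0, 1.0, 0.0, -0.0]
contact_force: [0.8, 0.1, -1.1]
width: 85.3
grasp_force: 0.0
```

Run:
```python
from h import *
s=telemetry.get_obs();print(s['time'],s['tool_pos'],s['orientation'],s['dq'].round(3))
c=get_calibration('wrist');im=snap('wrist','w0.png');cv2.imwrite('pics/w0b.png',cv2.resize(cv2.imread('pics/w0.png'),(800,600),interpolation=2))
for n in Z:
    print(n,[(np.round(d['point']).astype(int).tolist(),round(d['p'],2),np.round(onz('wrist',d['point'],Z[n],c)[:2],1).tolist()) for d in models.mark_of('wrist',n)[:4]])
```

```text
3.1 [440.07471848  64.31954355 329.84541123] [-2.43687826e-04  9.99999970e-01  1.87208927e-05 -2.71407797e-05] [-0.001  0.     0.001  0.     0.002  0.001]
divided_tray [([35, 176], 0.64, [479.3, -275.6]), ([401, 180], 0.31, [486.0, 299.6])]
plain_tray [([399, 181], 0.92, [486.8, 296.7])]
dropper_mid [([34, 178], 0.54, [472.7, -248.2])]
block_mid [([150, 193], 0.95, [504.2, -94.7]), ([210, 231], 0.71, [567.2, -3.4])]
dish_mid [([211, 148], 0.93, [433.8, 4.0])]
vial_mid [([277, 142], 0.9, [421.9, 100.1]), ([276, 193], 0.86, [497.7, 101.2]), ([323, 152], 0.7, [436.3, 166.5])]
pot_mid [([209, 232], 0.96, [566.9, -3.2]), ([208, 300], 0.36, [690.9, -10.3])]
wash_mid [([342, 302], 0.77, [666.1, 204.8])]
jar_mid [([208, 299], 0.87, [677.9, -6.4])]
weight_mid [([278, 269], 0.66, [628.6, 107.2])]
```

View pics/w0b.png

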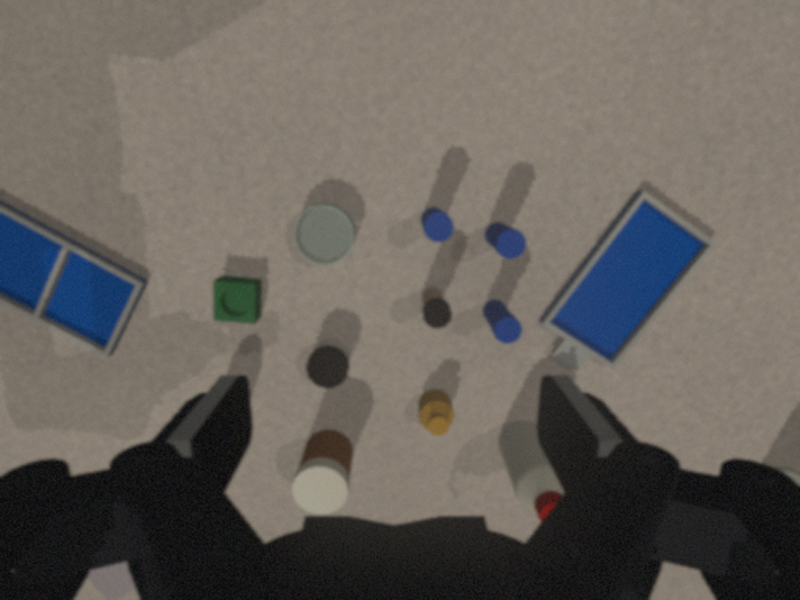

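The wrist view (800x600) shows the dish at (325,233), the vial at (437,312), the pot at (327,366) and the block at (238,299). The plain tray's tab is at (570,350), and the divided tray is partly cut off at the left. I'll fit the trays from their blue floors.

```bash
cat >> h.py <<'E'
def blue(cam,im,c,amin=600):
    hsv=cv2.cvtColor(im,cv2.COLOR_RGB2HSV); m=cv2.inRange(hsv,(105,140,50),(125,255,255)); m=cv2.morphologyEx(m,cv2.MORPH_CLOSE,np.ones((9,9),np.uint8))
    for k in cv2.findContours(m,cv2.RETR_EXTERNAL,cv2.CHAIN_APPROX_NONE)[0]:
        if cv2.contourArea(k)>amin:
            P=np.array([onz(cam,p[0],4,c)[:2] for p in k],np.float32); b=cv2.minAreaRect(P)
            print(cam,cv2.boundingRect(k),np.round(b[0],1),np.round(b[1],1),round(b[2],1))
E
python3 - <<'E'
from h import *
im=cv2.cvtColor(cv2.imread('pics/w0.png'),cv2.COLOR_BGR2RGB)
blue('wrist',im,get_calibration('wrist'))
for cam in ['scene','side']:
    blue(cam,cv2.cvtColor(cv2.imread(f'pics/{cam}0.png'),cv2.COLOR_BGR2RGB),get_calibration(cam))
c=get_calibration('wrist')
for p in [(570,350),(645,190),(710,240),(612,361),(543,320)]: print(onz('wrist',np.array(p)*.64,12,c).round(1))
print(onz('scene',(325,289),12).round(), onz('side',(328,349),12).round())
E
```

```text
wrist (0, 137, 85, 84) [ 486.6 -275.8] [137.2  77.9] 58.7
wrist (355, 130, 95, 99) [486.6 297.1] [ 75.4 142.6] 57.4
scene (335, 271, 75, 41) [480.8 293. ] [ 75.5 140.5] 57.4
scene (222, 89, 33, 38) [ 479.  -279.1] [132.5  75.3] 58.7
scene (94, 0, 61, 25) [ 610.6 -798.7] [176.9  96.6] 0.5
side (289, 276, 58, 68) [ 485.4 -272.3] [139.4  78.4] 58.8
side (134, 154, 68, 66) [486.9 229.6] [151.8 274.6] 0.4
[555.3 245.3  12. ]
[395.3 299.5  12. ]
[442.2 368.6  12. ]
[567.5 289.8  12. ]
[523.  214.9  12. ]
[561. 249.  12.] [ 437. -347.   12.]
```

Request:
carry_out(increments=[2,-20,40,0,0,0,1,4,-40,80,0,0,0,1,6,-62,120,0,0,0,1,6,-62,160,0,0,0,1,6,-62,190,0,0,0,1,6,-62,210,0,0,0,1,6,-62,210,0,0,0,1,6,-62,210,0,0,0,1,6,-62,210,0,0,0,1,6,-62,210,0,0,0,1])

```text
time: 4.65
tool_pos: [435.2, 2.1, 121.2]
orientation: [-0.0, 1.0, -0.0, 0.001]
contact_force: [0.3, 0.6, -0.3]
width: 85.6
grasp_force: 0.0
```

```bash
cat >> h.py <<'E'
def see(n,fn,view=False):
    s=telemetry.get_obs();c=get_calibration('wrist');snap('wrist',fn)
    print(s['time'],s['tool_pos'].round(1),s['orientation'].round(3),round(s['width'],1))
    for m in n if isinstance(n,list) else [n]:
        for d in models.mark_of('wrist',m)[:3]: print(m,np.round(d['point'],1),round(d['p'],2),onz('wrist',d['point'],Z[m],c)[:2].round(1))
E
python3 - <<'E'
from h import *
see(['dish_mid','block_mid','pot_mid','vial_mid'],'w1.png')
E
```

```text
4.65 [435.2   2.1 121.2] [-0.     1.    -0.     0.001] 85.6
dish_mid [249.6 187.8] 0.95 [434.6   0.5]
block_mid [147.6 259.7] 0.72 [502.5 -92.2]
pot_mid [246.3 322.7] 0.97 [565.2  -2.8]
vial_mid [445.1 288.1] 0.93 [518.6 168.4]
vial_mid [456.6 198.8] 0.81 [438.4 163.7]
vial_mid [379.1 177.1] 0.61 [420.9 100.7]
```

View pics/w1.png

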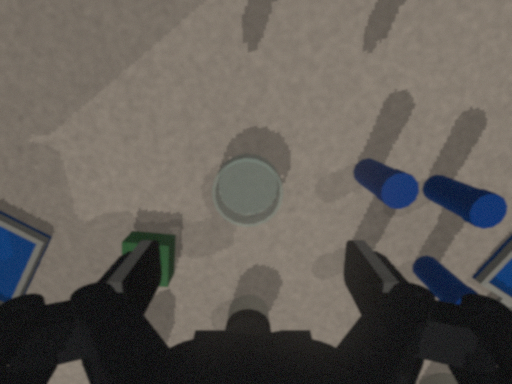

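The dish is at (434.6, 0.5), centred at pixel (248,189) between the fingers. I'll descend and grip it.

Request:
carry_out(increments=[0,-1.6,35,0,0,0,1,0,-1.6,70,0,0,0,1,0,-1.6,100,0,0,0,1,0,-1.6,114,0,0,0,1,0,-1.6,114,0,0,0,1,0,-1.6,114,0,0,0,-1,0,-1.6,114,0,0,0,-1,0,-1.6,114,0,0,0,-1,0,-1.6,114,0,0,0,-1,0,-1.6,114,0,0,0,-1], newtons=25)

```text
time: 5.9
tool_pos: [435.1, 0.5, 7.3]
orientation: [-0.0, 1.0, -0.0, 0.001]
contact_force: [-2.3, -0.1, 7.2]
width: 57.5
grasp_force: 26.5
```

Run:
```python
from h import *
s=telemetry.get_obs();print(s['tool_pos'],s['width'],s['grasp_force'])
print(inc([519.7,275.4,110],147.4))
```

```text
[435.14281693   0.45490499   7.27965327] 57.47962180841867 26.474405284971
[-85.0, 274.8, -102.7, 0.0, 0.2, 32.6]
```

Request:
carry_out(increments=[0,0,-20,0,0,0,-1,0,0,-50,0,0,0,-1,0,0,-85,0,0,0,-1,-10,35,-103,0,0,5,-1,-20,70,-103,0,0,10,-1,-32,105,-103,0,0,15,-1,-43,140,-103,0,0,20,-1,-54,175,-103,0,0,25,-1,-65,210,-103,0,0,30,-1,-76,245,-103,0,0,32.6,-1])

```text
time: 6.9
tool_pos: [510.4, 247.4, 109.7]
orientation: [0.282, 0.959, 0.0, 0.001]
contact_force: [-0.0, 0.3, -0.5]
width: 57.8
grasp_force: 27.3
```

Run:
```python
from h import *
print(inc([519.7,275.4,110],147.4))
see(['plain_tray'],'w2.png')
blue('wrist',cv2.cvtColor(cv2.imread('pics/w2.png'),cv2.COLOR_BGR2RGB),get_calibration('wrist'))
```

```text
[7.3, 28.6, -0.3, 0.1, 0.1, -0.1]
6.9 [510.4 247.4 109.7] [0.282 0.959 0.    0.001] 57.8
plain_tray [285.5 134.3] 0.9 [487.1 295.4]
wrist (0, 158, 132, 80) [429.8 111. ] [134.   31.7] 77.1
wrist (233, 34, 108, 185) [486.2 297. ] [ 80.5 143.7] 57.6
```

View pics/w2.png

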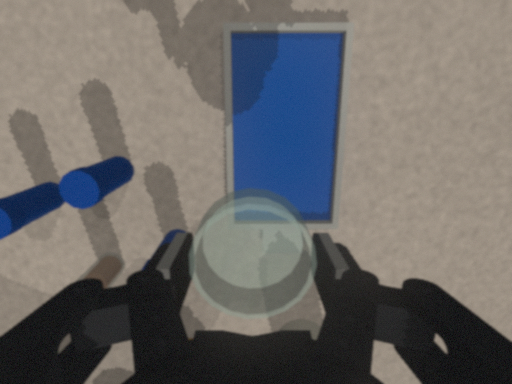

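The dish is held level and the tray is at (486.3, 297), heading -32.5°. Now I'll place it.

Request:
carry_out(increments=[4,15,0,0,0,0,-1,7,28.6,0,0,0,0,-1,7,28.6,15,0,0,0,-1,7,28.6,40,0,0,0,-1,7,28.6,65,0,0,0,-1,7,28.6,82,0,0,0,-1,7,28.6,90,0,0,0,-1,7,28.6,95,0,0,0,-1,7,28.6,98,0,0,0,-1,7,28.6,98,0,0,0,-1])

```text
time: 8.0
tool_pos: [520.2, 273.8, 11.7]
orientation: [0.281, 0.96, 0.0, 0.001]
contact_force: [-0.1, -0.5, 0.1]
width: 57.8
grasp_force: 27.4
```

Run:
```python
from h import *
see(['dish_mid','plain_tray'],'w3.png'); print(telemetry.get_obs()['contact_force'])
snap('scene','s3.png');a=cv2.imread('pics/s3.png')[240:350,280:440];snap('side','d3.png');b=cv2.imread('pics/d3.png')[120:230,100:260]
cv2.imwrite('pics/c3.png',cv2.resize(np.hstack([a,b]),None,fx=2.5,fy=2.5,interpolation=2))
```

```text
8.0 [520.2 273.8  11.7] [0.281 0.96  0.    0.001] 57.8
dish_mid [255.8 250.5] 0.94 [523.4 274.6]
plain_tray [249.  161.6] 0.82 [485.3 294.9]
[ 0.29668179  0.28315663 -0.80963794]
```

View pics/c3.png

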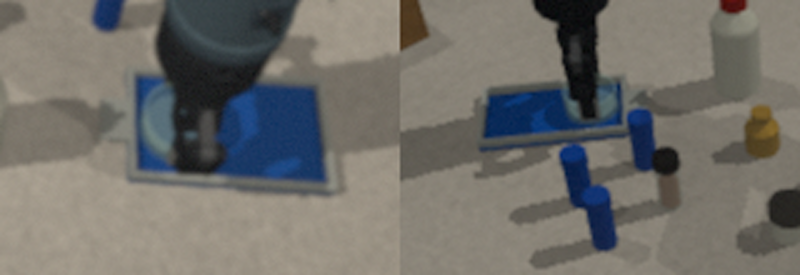

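The dish sits inside the tab half with the fingers just above the rim. I'll release it and lift off.

Request:
carry_out(increments=[0,0,0.8,0,0,0,-1,0,0,0.8,0,0,0,0.65,0,0,0.8,0,0,0,0.65,0,0,0.8,0,0,0,0.65,0,0,0.8,0,0,0,0.65,0,0,-10,0,0,0,0.65,0,0,-35,0,0,0,0.65,0,0,-75,0,0,0,0.65,0,0,-120,0,0,0,0.65,0,0,-140,0,0,0,0.65])

```text
time: 9.25
tool_pos: [521.5, 274.3, 156.2]
orientation: [0.28, 0.96, 0.002, 0.003]
contact_force: [0.5, -0.4, -0.1]
width: 70.3
grasp_force: 0.0
```

Run:
```python
from h import *
see(['dish_mid','plain_tray'],'w4.png'); print(inc([490,101,160],180))
```

```text
9.25 [521.5 274.3 156.2] [0.28  0.96  0.002 0.003] 70.3
dish_mid [252.7 178.3] 0.98 [522.  276.3]
dish_mid [ 87.4 259.9] 0.5 [503.   87.1]
plain_tray [248.9 134.9] 0.85 [486.7 294.6]
[-67.4, -162.2, -7.0, 0.1, 0.2, -32.6]
```

Request:
carry_out(increments=[-8,-20,-7,0,0,-4,0.18,-17,-40,-7,0,0,-8,0.18,-25,-60,-7,0,0,-12,0.18,-34,-80,-7,0,0,-16,0.18,-42,-100,-7,0,0,-20,0.18,-50,-120,-7,0,0,-24,0.18,-59,-140,-7,0,0,-28,0.18,-67,-162,-7,0,0,-32.5,0.18,-67,-162,-7,0,0,-32.5,0.18,-67,-162,-7,0,0,-32.5,0.18])

```text
time: 10.4
tool_pos: [488.0, 100.9, 156.9]
orientation: [0.002, 1.0, 0.0, -0.001]
contact_force: [-0.5, 0.0, 0.8]
width: 50.6
grasp_force: 0.0
```

Run:
```python
from h import *
see(['vial_mid','dish_mid'],'w5.png')
```

```text
10.4 [488.  100.9 156.9] [ 0.002  1.     0.    -0.001] 50.6
vial_mid [253.9 109.8] 0.95 [423.5 103.3]
vial_mid [252.4 196.2] 0.9 [499.2 101.7]
vial_mid [327.2 127.6] 0.86 [438.5 165.8]
dish_mid [432.7 211.9] 0.59 [521.8 279.3]
dish_mid [ 54.1 192.8] 0.58 [500.5 -90.1]
dish_mid [359.8 370.9] 0.22 [715.6 224.8]
```

View pics/w5.png

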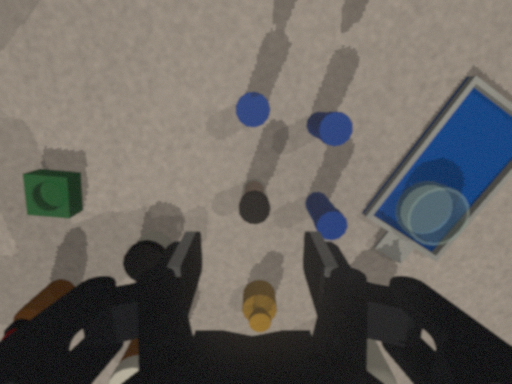

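The vial, with its black cap at (255,206), stands centred between the fingers, and the blue look-alikes are clear of them.

Request:
carry_out(increments=[-11,1.1,0,0,0,-0.2,0.18,-11,1.1,30,0,0,-0.2,0.18,-11,1.1,65,0,0,-0.2,0.18,-11,1.1,100,0,0,-0.2,0.18,-11,1.1,125,0,0,-0.2,0.18,-11,1.1,131,0,0,-0.2,0.18,-11,1.1,131,0,0,-0.2,-1,-11,1.1,131,0,0,-0.2,-1,-11,1.1,131,0,0,-0.2,-1,-11,1.1,131,0,0,-0.2,-1], newtons=25)

```text
time: 11.55
tool_pos: [500.8, 102.2, 28.2]
orientation: [-0.001, 1.0, -0.0, 0.001]
contact_force: [0.8, -0.8, 0.6]
width: 25.0
grasp_force: 24.5
```

Run:
```python
from h import *
s=telemetry.get_obs();print(s['tool_pos'],s['width'],s['grasp_force'],s['contact_force']);print(inc([521,276,150],147.4))
```

```text
[500.77082522 102.16338653  28.16511805] 24.964555694010528 24.527329802513123 [ 0.79618206 -0.80830623  0.56724877]
[-20.9, 173.8, -121.8, 0.0, 0.1, 32.7]
```

Request:
carry_out(increments=[0,0,-20,0,0,0,-1,0,0,-50,0,0,0,-1,0,0,-85,0,0,0,-1,-2,15,-115,0,0,4,-1,-5,45,-122,0,0,10,-1,-9,80,-122,0,0,16,-1,-13,110,-122,0,0,22,-1,-17,140,-122,0,0,28,-1,-20,165,-122,0,0,32.6,-1,-21,173.8,-122,0,0,32.6,-1])

```text
time: 12.55
tool_pos: [520.5, 278.2, 149.7]
orientation: [0.279, 0.96, 0.001, 0.001]
contact_force: [-0.7, 0.1, -0.9]
width: 24.9
grasp_force: 24.7
```

Run:
```python
from h import *
see(['dish_mid','vial_mid'],'w6.png')
s=telemetry.get_obs();print(s['width'],s['grasp_force']);c=get_calibration('wrist')
print(proj('wrist',[*s['tool_pos'][:2],s['tool_pos'][2]-28],c))
```

```text
12.55 [520.5 278.2 149.7] [0.279 0.96  0.001 0.001] 24.9
dish_mid [249.1 181.4] 0.8 [519.7 276.4]
vial_mid [ 89.1 177. ] 0.9 [438.1 164.3]
vial_mid [148.  246.8] 0.83 [518.1 166.7]
vial_mid [ 20.7 200.2] 0.6 [421.8  99.5]
25.258661706911635 24.665755927562714
[251.06774869 224.76105465]
```

View pics/w6.png

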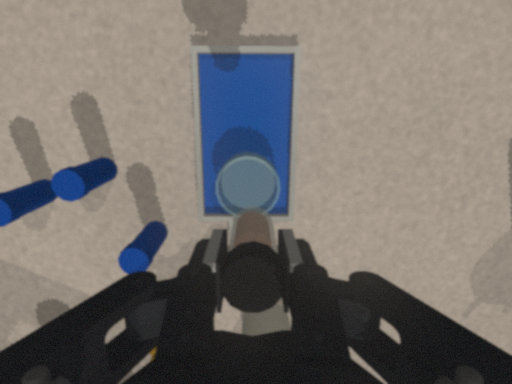

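The vial hangs upright above the dish, which is at (248,186). I'll lower it.

Request:
carry_out(increments=[-3,-1.6,20,0,0,0,-1,-3,-1.6,45,0,0,0,-1,-3,-1.6,70,0,0,0,-1,-3,-1.6,90,0,0,0,-1,-3,-1.6,102,0,0,0,-1,-3,-1.6,108,0,0,0,-1,-3,-1.6,111,0,0,0,-1,-3,-1.6,112,0,0,0,-1,-3,-1.6,112,0,0,0,-1,-3,-1.6,112,0,0,0,-1])

```text
time: 13.7
tool_pos: [522.5, 273.2, 37.7]
orientation: [0.279, 0.96, 0.0, 0.001]
contact_force: [1.1, -0.6, 0.0]
width: 24.8
grasp_force: 24.7
```

Run:
```python
from h import *
s=telemetry.get_obs(); print(s['contact_force'],s['tool_pos'])
snap('scene','s7.png');a=cv2.imread('pics/s7.png')[240:350,280:440];snap('side','d7.png');b=cv2.imread('pics/d7.png')[110:220,100:260]
cv2.imwrite('pics/c7.png',cv2.resize(np.hstack([a,b]),None,fx=2.5,fy=2.5,interpolation=2))
```

```text
[ 1.10548322 -0.61359384  0.03821892] [522.51661493 273.20201861  37.69366075]
```

View pics/c7.png

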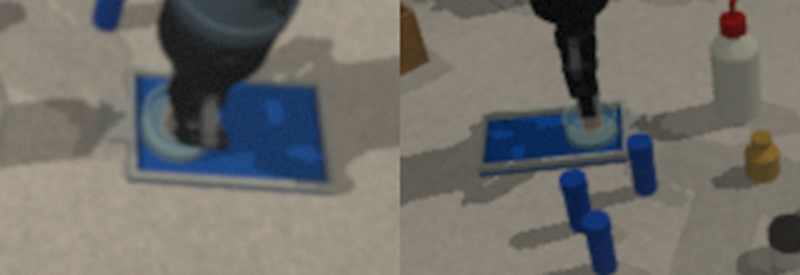

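Request:
carry_out(increments=[0,0,0.8,0,0,0,-1,0,0,0.8,0,0,0,0,0,0,0.8,0,0,0,0.18,0,0,0.8,0,0,0,0.18,0,0,0.8,0,0,0,0.18,0,0,-10,0,0,0,0.18,0,0,-35,0,0,0,0.18,0,0,-70,0,0,0,0.18,0,0,-105,0,0,0,0.18,0,0,-125,0,0,0,0.18])

```text
time: 14.8
tool_pos: [523.3, 273.4, 165.9]
orientation: [0.28, 0.96, 0.001, 0.002]
contact_force: [-0.7, -0.1, 0.1]
width: 50.7
grasp_force: 0.0
```

Run:
```python
from h import *
see(['dish_mid','vial_mid'],'w8.png')
print(inc([555,-3,165],180))
```

```text
14.8 [523.3 273.4 165.9] [0.28  0.96  0.001 0.002] 50.7
dish_mid [253.3 172.9] 0.7 [521.3 277.5]
vial_mid [248.4 181.9] 0.94 [522.4 271.3]
vial_mid [ 36.5 188.7] 0.92 [422.1 101.9]
vial_mid [ 99.5 168.5] 0.71 [438.7 163.6]
[-175.3, -216.0, -1.1, 0.1, 0.2, -32.5]
```

View pics/w8.png

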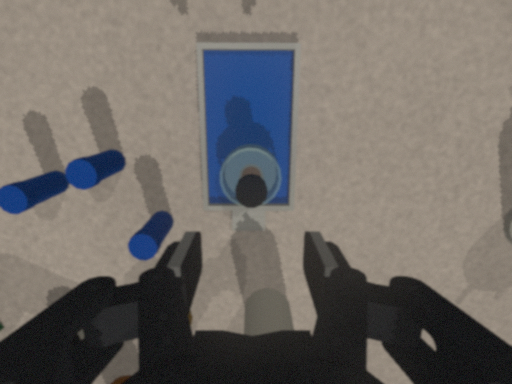

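The vial stands upright in the dish at (250,188). Next is the pot.

Request:
carry_out(increments=[-18,-22,-1,0,0,-3,0.53,-36,-44,-1,0,0,-6,0.53,-55,-67,-1,0,0,-9,0.53,-75,-92,-1,0,0,-13,0.53,-95,-117,-1,0,0,-17,0.53,-115,-142,-1,0,0,-21,0.53,-135,-167,-1,0,0,-25,0.53,-155,-191,-1,0,0,-29,0.53,-175,-216,-1,0,0,-32.4,0.53,-175,-216,-1,0,0,-32.4,0.53])

```text
time: 15.95
tool_pos: [553.3, -6.7, 161.3]
orientation: [0.002, 1.0, -0.0, -0.001]
contact_force: [-0.6, -0.2, -0.5]
width: 65.1
grasp_force: 0.0
```

Run:
```python
from h import *
see(['pot_mid','block_mid','dropper_mid'],'w9.png')
s=telemetry.get_obs();print(s['dq'].round(2),inc([567,-3,9],180))
```

```text
15.95 [553.3  -6.7 161.3] [ 0.002  1.    -0.    -0.001] 65.1
block_mid [160.4 126.7] 0.94 [504.  -91.5]
dropper_mid [142.1 253.6] 0.75 [ 618.5 -109.6]
[ 0.01 -0.01 -0.01 -0.    0.   -0.  ] [-14.4, -0.8, 153.0, 0.0, -0.1, -0.1]
```

View pics/w9.png

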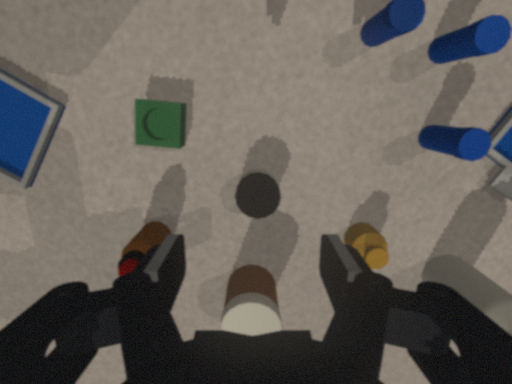

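The pot's black lid is at (258,195), which puts it near (565,-2). It is clear of the jar and the weight, so I'll grip it.

Request:
carry_out(increments=[-12,4.5,0,0,0,0,0.53,-12,4.5,35,0,0,0,0.53,-12,4.5,75,0,0,0,0.53,-12,4.5,115,0,0,0,0.53,-12,4.5,145,0,0,0,0.53,-12,4.5,153,0,0,0,0.53,-12,4.5,153,0,0,0,-1,-12,4.5,153,0,0,0,-1,-12,4.5,153,0,0,0,-1,-12,4.5,153,0,0,0,-1], newtons=25)

```text
time: 17.15
tool_pos: [566.9, 1.2, 11.5]
orientation: [0.001, 1.0, -0.0, 0.002]
contact_force: [0.1, -0.4, -0.5]
width: 41.2
grasp_force: 25.3
```

Run:
```python
from h import *
s=telemetry.get_obs();print(s['tool_pos'],s['width'],s['grasp_force'],s['contact_force']);print(inc([452.5,318.5,110],147.5))
```

```text
[566.90451683   1.16404475  11.50268181] 41.2402854417972 25.291036069393158 [ 0.10279868 -0.39850723 -0.54113859]
[114.5, 317.1, -99.0, 0.0, 0.2, 32.4]
```

Request:
carry_out(increments=[0,0,-20,0,0,0,-1,0,0,-55,0,0,0,-1,0,0,-95,0,0,0,-1,12,33,-115,0,0,3,-1,24,66,-119,0,0,7,-1,36,100,-119,0,0,11,-1,48,134,-119,0,0,15,-1,60,168,-119,0,0,19,-1,72,202,-119,0,0,23,-1,84,236,-119,0,0,27,-1])

```text
time: 18.15
tool_pos: [481.7, 238.7, 130.1]
orientation: [0.236, 0.972, 0.0, 0.001]
contact_force: [0.6, 0.1, -0.0]
width: 41.0
grasp_force: 25.5
```

Run:
```python
from h import *
s=telemetry.get_obs();print(s['tool_pos'],s['width']);print(inc([452.5,318.5,15.7],147.5))
```

```text
[481.68253295 238.71846842 130.0561934 ] 41.007305622806136
[62.7, 57.4, 114.3, 0.1, 0.1, 5.2]
```

Request:
carry_out(increments=[22,20,0,0,0,3,-1,45,41,0,0,0,5.2,-1,62.7,57.4,0,0,0,5.2,-1,62.7,57.4,25,0,0,5.2,-1,62.7,57.4,60,0,0,5.2,-1,62.7,57.4,90,0,0,5.2,-1,62.7,57.4,106,0,0,5.2,-1,62.7,57.4,112,0,0,5.2,-1,62.7,57.4,114.5,0,0,5.2,-1,62.7,57.4,114.5,0,0,5.2,-1])

```text
time: 19.15
tool_pos: [453.0, 317.3, 15.5]
orientation: [0.278, 0.961, 0.001, 0.001]
contact_force: [0.6, 0.1, 0.3]
width: 40.8
grasp_force: 25.5
```

Run:
```python
from h import *
s=telemetry.get_obs();print(s['tool_pos'],s['contact_force'],s['grasp_force'])
see(['pot_mid','vial_mid'],'w10.png')
```

```text
[452.99063735 317.30727489  15.49790891] [0.60786891 0.0656396  0.30506323] 25.503594875335693
19.15 [453.  317.3  15.5] [0.278 0.961 0.001 0.001] 40.8
pot_mid [251.6 250.4] 0.76 [454.5 316.8]
```

Request:
carry_out(increments=[0,0,0.6,0,0,0,-1,0,0,0.6,0,0,0,0.25,0,0,0.6,0,0,0,0.25,0,0,0.6,0,0,0,0.25,0,0,-8,0,0,0,0.25,0,0,-30,0,0,0,0.25,0,0,-65,0,0,0,0.25,0,0,-100,0,0,0,0.4,0,0,-135,0,0,0,0.4,0,0,-155,0,0,0,0.4])

```text
time: 20.3
tool_pos: [453.4, 317.6, 173.2]
orientation: [0.278, 0.961, 0.001, 0.002]
contact_force: [0.3, -0.5, -0.4]
width: 59.8
grasp_force: 0.0
```

Run:
```python
from h import *
see(['pot_mid','vial_mid','dish_mid'],'w11.png')
print(inc([490,-94,170],180))
```

```text
20.3 [453.4 317.6 173.2] [0.278 0.961 0.001 0.002] 59.8
pot_mid [250.6 176. ] 0.89 [452.9 317.5]
vial_mid [249.  259.5] 0.86 [523.2 271.1]
vial_mid [113.4 247.6] 0.59 [438.7 162.9]
vial_mid [ 57.3 263.2] 0.59 [421.7 103.4]
dish_mid [252.4 248.6] 0.75 [522.7 275.6]
[-251.4, -327.3, -0.4, 0.0, 0.0, -32.3]
```

View pics/w11.png

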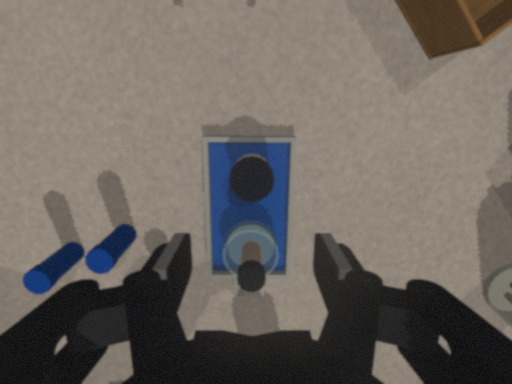

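The pot is flat in the far half at (252,178), and the vial stands in the dish. Next is the block.

Request:
carry_out(increments=[-20,-26,0,0,0,-2,0.53,-42,-55,0,0,0,-5,0.53,-64,-84,0,0,0,-8,0.53,-87,-114,0,0,0,-11,0.53,-110,-144,0,0,0,-14,0.53,-134,-174,0,0,0,-17,0.53,-158,-205,0,0,0,-20,0.53,-182,-236,0,0,0,-23,0.53,-206,-267,0,0,0,-26,0.53,-228,-296,0,0,0,-29,0.53])

```text
time: 21.5
tool_pos: [485.8, -56.4, 167.6]
orientation: [0.028, 1.0, 0.0, -0.002]
contact_force: [0.5, -0.7, -0.4]
width: 65.5
grasp_force: 0.0
```

Run:
```python
from h import *
print(inc([490,-93,150],180))
```

```text
[-6.3, -36.3, 17.6, 0.1, -0.2, -3.2]
```

Request:
carry_out(increments=[-6,-20,10,0,0,-3.2,0.53,-6,-36.3,17.6,0,0,-3.2,0.53,-6,-36.3,17.6,0,0,-3.2,0.53,-6,-36.3,17.6,0,0,-3.2,0.53,-6,-36.3,17.6,0,0,-3.2,0.53,-6,-36.3,17.6,0,0,-3.2,0.53,-6,-36.3,17.6,0,0,-3.2,0.53,-6,-36.3,17.6,0,0,-3.2,0.53,-6,-36.3,17.6,0,0,-3.2,0.53,-6,-36.3,17.6,0,0,-3.2,0.53])

```text
time: 22.5
tool_pos: [491.0, -91.4, 151.9]
orientation: [0.0, 1.0, -0.0, 0.0]
contact_force: [0.2, -0.9, 0.7]
width: 65.7
grasp_force: 0.0
```

Run:
```python
from h import *
see(['block_mid','divided_tray'],'w12.png')
c=get_calibration('wrist');im=cv2.cvtColor(cv2.imread('pics/w12.png'),cv2.COLOR_BGR2HSV)
m=cv2.inRange(im,(50,80,20),(85,255,255));k=max(cv2.findContours(m,cv2.RETR_EXTERNAL,cv2.CHAIN_APPROX_NONE)[0],key=cv2.contourArea)
for z in (0,24):
  b=cv2.minAreaRect(np.array([onz('wrist',p[0],z,c)[:2] for p in k],np.float32));print(z,b)
blue('wrist',cv2.cvtColor(cv2.imread('pics/w12.png'),cv2.COLOR_BGR2RGB),c)
s=telemetry.get_obs();print(s['tool_pos'],inc([503.5,-92.5,5],180))
```

```text
22.5 [491.  -91.4 151.9] [ 0.  1. -0.  0.] 65.7
block_mid [253.1 194. ] 0.89 [504.8 -90. ]
divided_tray [ 61.4 172.1] 0.74 [ 485.7 -277.1]
0 ((506.3777770996094, -90.28517150878906), (40.600833892822266, 42.6439208984375), 84.72235107421875)
24 ((499.5727844238281, -90.3365249633789), (37.29537582397461, 39.17210006713867), 84.7223129272461)
wrist (50, 140, 95, 99) [ 503.7 -244.2] [69.1 77.3] 58.3
wrist (0, 96, 69, 105) [ 464.5 -308.7] [66.1 79.1] 60.1
wrist (451, 89, 61, 33) [423.3 118.9] [57.3 28. ] 89.9
[490.9184823  -91.53839913 151.80528177] [-12.6, -0.9, 146.8, -0.0, 0.0, -0.1]
```

Request:
carry_out(increments=[-12,1.2,10,0,0,8.5,0.53,-12,1.2,20,0,0,17,0.53,-12,1.2,30,0,0,25.5,0.53,-12,1.2,40,0,0,34,0.53,-12,1.2,50,0,0,42.5,0.53,-12,1.2,60,0,0,51,0.53,-12,1.2,70,0,0,59.5,0.53,-12,1.2,80,0,0,68,0.53,-12,1.2,80,0,0,76.5,0.53,-12,1.2,80,0,0,85,0.53])

```text
time: 23.65
tool_pos: [502.7, -90.3, 71.3]
orientation: [0.678, 0.735, -0.0, -0.0]
contact_force: [0.2, -0.8, 0.8]
width: 65.1
grasp_force: 0.0
```

Run:
```python
from h import *
print(inc([503,-90.3,5],84.7),telemetry.get_obs()['tool_pos'],telemetry.get_obs()['joint_positions'].round(2))
see(['block_mid'],'w13.png')
```

```text
[-0.0, 0.4, 66.3, -0.1, -0.0, 9.9] [502.68434943 -90.33330724  71.29650955] [-0.4   0.36  1.83  0.    0.95 -0.48]
23.65 [502.7 -90.3  71.3] [ 0.678  0.735 -0.    -0.   ] 65.1
block_mid [248.3 209.6] 0.75 [500.3 -91.3]
```

Request:
carry_out(increments=[0,0,10,0,0,5,0.53,0,0,30,0,0,9.9,0.53,0,0,50,0,0,9.9,0.53,0,0,62,0,0,9.9,0.53,0,0,66.5,0,0,9.9,0.53,0,0,66.5,0,0,9.9,0.53,0,0,66.5,0,0,9.9,-1,0,0,66.5,0,0,9.9,-1,0,0,66.5,0,0,9.9,-1,0,0,66.5,0,0,9.9,-1], newtons=30)

```text
time: 24.75
tool_pos: [503.7, -90.6, 6.2]
orientation: [0.737, 0.676, 0.0, 0.001]
contact_force: [0.1, -0.6, 6.0]
width: 39.3
grasp_force: 32.0
```

Run:
```python
from h import *
s=telemetry.get_obs();print(s['tool_pos'],s['width'],s['grasp_force'],s['contact_force']);print(inc([504.4,-243.5,80],58.7))
```

```text
[503.69446726 -90.64306175   6.18896871] 39.2587912436778 32.00495235621929 [ 0.06937081 -0.63622508  6.01788019]
[-152.3, 14.1, -73.7, 0.1, 0.0, 26.3]
```

Request:
carry_out(increments=[0,0,-20,0,0,0,-1,0,0,-45,0,0,0,-1,-10,1,-70,0,0,2,-1,-35,3,-74,0,0,7,-1,-65,6,-74,0,0,12,-1,-95,9,-74,0,0,18,-1,-125,12,-74,0,0,24,-1,-152,14,-74,0,0,26.3,-1,-152,14,-74,0,0,26.3,-1,-152,14,-74,0,0,26.3,-1])

```text
time: 25.75
tool_pos: [503.2, -243.2, 78.9]
orientation: [0.872, 0.49, -0.0, -0.001]
contact_force: [-0.7, 1.8, -0.2]
width: 39.2
grasp_force: 31.2
```

Run:
```python
from h import *
see(['divided_tray','block_mid'],'w14.png')
blue('wrist',cv2.cvtColor(cv2.imread('pics/w14.png'),cv2.COLOR_BGR2RGB),get_calibration('wrist'))
s=telemetry.get_obs();print(s['width'],s['grasp_force'],inc([504.4,-243.5,10.4],58.7))
```

```text
25.75 [ 503.2 -243.2   78.9] [ 0.872  0.49  -0.    -0.001] 39.2
block_mid [250.3 257. ] 0.82 [ 480.6 -277.3]
wrist (202, 292, 100, 35) [ 454.8 -320.7] [32.5 81.8] 58.8
wrist (195, 156, 112, 74) [ 505.7 -235.9] [55.9 80.6] 58.8
39.46707614266734 31.191301122307777 [-0.9, 1.8, 68.7, -0.1, -0.0, 0.1]
```

Request:
carry_out(increments=[0,0.4,20,0,0,0,-1,0,0.4,40,0,0,0,-1,0,0.4,55,0,0,0,-1,0,0.4,63,0,0,0,-1,0,0.4,67,0,0,0,-1,0,0.4,69,0,0,0,-1,0,0.4,69,0,0,0,-1,0,0.4,69,0,0,0,-1,0,0.4,69,0,0,0,-1,0,0.4,69,0,0,0,-1])

```text
time: 26.9
tool_pos: [504.3, -243.4, 10.7]
orientation: [0.872, 0.49, 0.0, 0.0]
contact_force: [-0.3, -0.3, -0.1]
width: 39.6
grasp_force: 31.2
```

Run:
```python
from h import *
see(['block_mid','divided_tray'],'w15.png');print(telemetry.get_obs()['contact_force'])
```

```text
26.9 [ 504.3 -243.4   10.7] [0.872 0.49  0.    0.   ] 39.6
block_mid [253.1 256.9] 0.79 [ 501.9 -248. ]
divided_tray [244.8 296.2] 0.88 [ 481.7 -272.2]
[ 0.46471296  0.00291665 -1.94219212]
```

Request:
carry_out(increments=[0,0,0.6,0,0,0,-1,0,0,0.6,0,0,0,0.2,0,0,0.6,0,0,0,0.2,0,0,0.6,0,0,0,0.2,0,0,-6,0,0,0,0.2,0,0,-25,0,0,0,0.2,0,0,-55,0,0,0,0.3,0,0,-90,0,0,0,0.3,0,0,-130,0,0,0,0.3,0,0,-150,0,0,0,0.3])

```text
time: 28.05
tool_pos: [505.3, -244.1, 164.5]
orientation: [0.872, 0.49, 0.001, 0.003]
contact_force: [0.5, -0.3, 0.2]
width: 55.8
grasp_force: 0.0
```

Run:
```python
from h import *
see(['block_mid','divided_tray','dropper_mid'],'w16.png')
print(inc([618,-135,180],90),inc([618,-109,180],58.7))
```

```text
28.05 [ 505.3 -244.1  164.5] [0.872 0.49  0.001 0.003] 55.8
block_mid [250.  180.6] 0.59 [ 502.8 -245.7]
divided_tray [245.1 209.6] 0.82 [ 480.5 -272.3]
[151.6, 41.3, -19.4, 0.0, 0.0, -31.3] [173.8, 27.8, -19.4, 0.0, 0.0, 0.0]
```

Request:
carry_out(increments=[25,4,-10,0,0,0,0.3,55,9,-19,0,0,0,0.3,85,14,-19,0,0,0,0.3,115,19,-19,0,0,0,0.3,145,24,-19,0,0,0,0.3,174,28,-19,0,0,0,0.3,174,28,-19,0,0,0,0.3,174,28,-19,0,0,0,0.3,174,28,-19,0,0,0,0.3,174,28,-19,0,0,0,0.3])

```text
time: 29.25
tool_pos: [617.5, -109.9, 178.8]
orientation: [0.872, 0.49, -0.0, -0.0]
contact_force: [-0.4, 0.3, 0.5]
width: 55.5
grasp_force: 0.0
```

Run:
```python
from h import *
see(['dropper_mid','block_mid'],'w17.png')
c=get_calibration('wrist');im=cv2.cvtColor(cv2.imread('pics/w17.png'),cv2.COLOR_BGR2HSV)
m=cv2.inRange(im,(0,150,60),(6,255,255))|cv2.inRange(im,(170,150,60),(180,255,255))
for k in cv2.findContours(m,cv2.RETR_EXTERNAL,cv2.CHAIN_APPROX_NONE)[0]:
  if cv2.contourArea(k)>30:
    p=cv2.minEnclosingCircle(k);print(p,onz('wrist',p[0],78,c).round(1))
print(inc([618,-109,16],58.7))
```

```text
29.25 [ 617.5 -109.9  178.8] [ 0.872  0.49  -0.    -0.   ] 55.5
dropper_mid [250.7 181.3] 0.72 [ 616.4 -108.7]
dropper_mid [225.7 320.9] 0.59 [ 513.5 -225.8]
block_mid [228.7 319.7] 0.97 [ 502.4 -245. ]
((252.0471649169922, 189.76414489746094), 10.200970649719238) [ 618.8 -108.    78. ]
[0.7, -0.4, 163.4, 0.0, 0.0, -0.0]
```

Request:
carry_out(increments=[1,-0.3,30,0,0,0,0.3,1,-0.3,65,0,0,0,0.3,1,-0.3,100,0,0,0,0.3,1,-0.3,135,0,0,0,0.3,1,-0.3,155,0,0,0,0.3,1,-0.3,161,0,0,0,0.3,1,-0.3,161,0,0,0,-1,1,-0.3,161,0,0,0,-1,1,-0.3,161,0,0,0,-1,1,-0.3,161,0,0,0,-1], newtons=30)

```text
time: 30.4
tool_pos: [619.4, -108.3, 19.6]
orientation: [0.872, 0.49, 0.001, 0.001]
contact_force: [-0.0, -0.2, -0.5]
width: 33.0
grasp_force: 32.2
```

Run:
```python
from h import *
s=telemetry.get_obs();print(s['tool_pos'],s['width'],s['grasp_force'],s['contact_force']);print(inc([465,-308.5,100],58.7))
```

```text
[ 619.35199476 -108.27671402   19.64241985] 32.951890738743415 32.20666939524335 [-0.04691962 -0.19244679 -0.47226544]
[-251.2, -27.8, -80.5, 0.1, -0.0, 0.0]
```

Request:
carry_out(increments=[0,0,-20,0,0,0,-1,0,0,-50,0,0,0,-1,-10,-1,-80,0,0,0,-1,-40,-4,-80,0,0,0,-1,-75,-8,-80,0,0,0,-1,-110,-12,-80,0,0,0,-1,-145,-16,-80,0,0,0,-1,-180,-20,-80,0,0,0,-1,-215,-24,-80,0,0,0,-1,-240,-27,-80,0,0,0,-1])

```text
time: 31.4
tool_pos: [469.8, -301.0, 99.2]
orientation: [0.872, 0.49, 0.0, 0.001]
contact_force: [0.7, 0.3, -1.8]
width: 32.9
grasp_force: 32.3
```

Run:
```python
from h import *
see(['divided_tray','block_mid'],'w18.png')
blue('wrist',cv2.cvtColor(cv2.imread('pics/w18.png'),cv2.COLOR_BGR2RGB),get_calibration('wrist'))
s=telemetry.get_obs();print(s['width'],s['grasp_force'],inc([465,-308,23.8],58.7))
```

```text
31.4 [ 469.8 -301.    99.2] [0.872 0.49  0.    0.001] 32.9
divided_tray [247.9 156.1] 0.58 [ 482.7 -273.5]
block_mid [252.8 110.4] 0.68 [ 504.2 -245.5]
wrist (198, 163, 102, 74) [ 465.3 -303.9] [61.8 80. ] 58.5
wrist (193, 56, 111, 98) [ 503.8 -241.3] [69.5 80.2] 58.6
32.98841076799563 32.23716504917547 [-9.1, -0.7, 75.3, 0.1, 0.0, -0.1]
```

Request:
carry_out(increments=[-9,-1,5,0,0,0,-1,-9,-1,25,0,0,0,-1,-9,-1,45,0,0,0,-1,-9,-1,60,0,0,0,-1,-9,-1,69,0,0,0,-1,-9,-1,73,0,0,0,-1,-9,-1,75.5,0,0,0,-1,-9,-1,75.5,0,0,0,-1,-9,-1,75.5,0,0,0,-1,-9,-1,75.5,0,0,0,-1])

```text
time: 32.55
tool_pos: [465.8, -306.6, 23.3]
orientation: [0.871, 0.49, 0.0, 0.001]
contact_force: [-0.3, -0.3, 0.2]
width: 33.0
grasp_force: 32.3
```

Run:
```python
from h import *
see(['dropper_mid'],'w19.png');print(telemetry.get_obs()['contact_force'])
```

```text
32.55 [ 465.8 -306.6   23.3] [0.871 0.49  0.    0.001] 33.0
dropper_mid [250.  273.5] 0.91 [ 462.6 -309.7]
[-0.82675181  0.03340458  1.33749385]
```

Request:
carry_out(increments=[0,0,0.4,0,0,0,-1,0,0,0.4,0,0,0,0.15,0,0,0.4,0,0,0,0.15,0,0,0.4,0,0,0,0.15,0,0,-6,0,0,0,0.15,0,0,-30,0,0,0,0.15,0,0,-65,0,0,0,0.15,0,0,-100,0,0,0,0.15,0,0,-140,0,0,0,0.15,0,0,-170,0,0,0,0.15])

```text
time: 33.65
tool_pos: [465.8, -306.6, 195.9]
orientation: [0.872, 0.49, 0.0, 0.001]
contact_force: [0.7, -0.9, 0.5]
width: 49.3
grasp_force: 0.0
```

Run:
```python
from h import *
see(['dropper_mid','block_mid','divided_tray'],'w20.png')
w=cv2.imread('pics/w20.png');snap('scene','s20.png');snap('side','d20.png')
a=cv2.resize(cv2.imread('pics/s20.png')[70:320,190:430],(400,400),interpolation=2);b=cv2.resize(cv2.imread('pics/d20.png')[120:370,120:370],(400,400),interpolation=2)
cv2.imwrite('pics/final.png',np.vstack([np.hstack([a,b]),cv2.resize(w[60:300,100:400],(800,640))[::3,::1][:200]]))
for cam in ['scene','side']:
  for n in Z: print(cam,n,[(np.round(d['point']).astype(int).tolist(),round(d['p'],2),np.round(onz(cam,d['point'],Z[n]+(0 if 'tray' in n or n in('wash_mid','jar_mid','weight_mid') else 4))[:2]).tolist()) for d in models.mark_of(cam,n)[:2]])
```

```text
33.65 [ 465.8 -306.6  195.9] [0.872 0.49  0.    0.001] 49.3
dropper_mid [251.9 179.6] 0.74 [ 464.8 -308.4]
block_mid [253.2 103. ] 0.84 [ 503.9 -246.7]
divided_tray [248.1 133.7] 0.67 [ 482.6 -271.2]
scene divided_tray [([241, 106], 0.77, [471.0, -280.0]), ([392, 290], 0.61, [441.0, 311.0])]
scene plain_tray [([367, 294], 0.6, [490.0, 294.0])]
scene dropper_mid [([239, 85], 0.55, [462.0, -310.0]), ([394, 288], 0.43, [457.0, 319.0])]
scene block_mid [([238, 117], 0.65, [502.0, -235.0])]
scene dish_mid [([353, 287], 0.6, [512.0, 274.0])]
scene vial_mid [([353, 282], 0.85, [514.0, 270.0]), ([321, 237], 0.84, [514.0, 159.0])]
scene pot_mid [([397, 286], 0.91, [438.0, 314.0])]
scene wash_mid [([267, 285], 0.95, [667.0, 205.0])]
scene jar_mid [([212, 209], 0.89, [680.0, -10.0]), ([239, 106], 0.56, [492.0, -251.0])]
scene weight_mid [([266, 242], 0.55, [614.0, 111.0])]
side divided_tray [([315, 307], 0.59, [487.0, -270.0])]
side plain_tray [([163, 168], 0.8, [482.0, 287.0])]
side dropper_mid [([327, 314], 0.87, [470.0, -309.0])]
side block_mid [([310, 287], 0.97, [503.0, -237.0])]
side dish_mid [([174, 164], 0.73, [506.0, 263.0])]
side vial_mid [([172, 196], 0.77, [426.0, 142.0]), ([174, 151], 0.75, [525.0, 287.0])]
side pot_mid [([144, 158], 0.81, [454.0, 330.0])]
side wash_mid [([236, 139], 0.68, [661.0, 190.0])]
side jar_mid [([294, 181], 0.74, [681.0, -11.0])]
side weight_mid [([247, 172], 0.69, [623.0, 102.0])]
```

View pics/final.png

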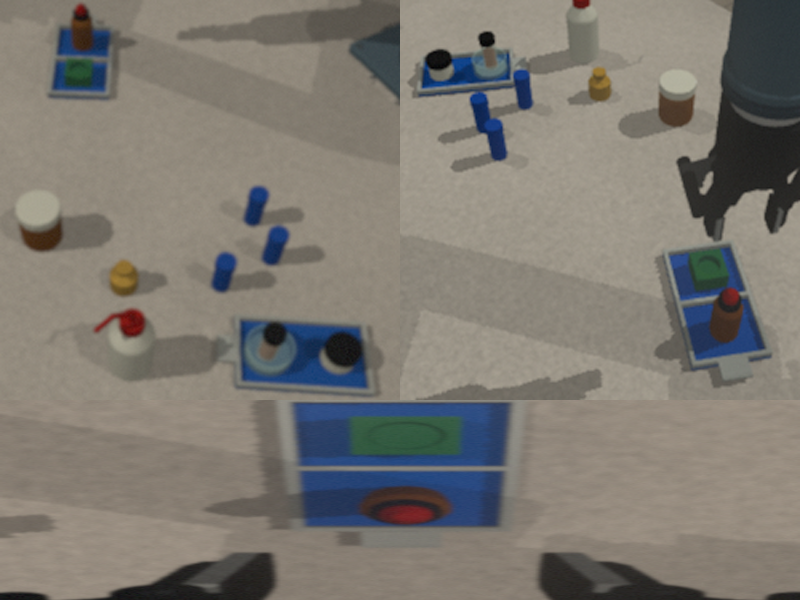

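The composite shows both kits complete and upright. The dropper bottle is in the tab bay at (727,315) and the block in the other bay at (710,265). The vial stands in the dish at the tab end at (488,50), with the pot beside it at (440,65). The bystanders have not moved and the gripper is clear.

```bash
python3 -c "
from h import *
print(r.finish_job())"
```

```text
the job is handed in; nothing more can be done
None
```

Both kits are made up as specified and the job is handed in at about 34 s robot time; the final pictures show everything upright in place and the bystanders unmoved, though no verdict was returned.

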